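# Take the round pot tray out of the middle of the stack

### The arm

A 6-joint arm with a two-finger parallel gripper is mounted at the origin on the work surface. World frame = base frame: x ahead of the robot, y to its left, z up, the work surface at z = 0. Lengths are in m, angles in rad, forces in N, time in s.
With the tool pointing down it reaches from about 0.375 to 0.975 m from the base axis. Payload 3.8 kg.
Tool frame: the origin (TCP) lies at the very end of the fingers, on their centre line; the grasp point (between the pads) lies bot.hold_point_z behind it (bot.hold_point_z is the distance from the TCP to the grasp point, in m); z points along the fingers, y is the line along which they close (so a half turn about z gives the same grasp; the last joint's range is limited). The gripper opens to 85 mm and grips with 20 to 120 N. Pads are 22 mm wide; open, the fingers measure 114 mm over their backs; the gripper's body (76 mm by 85 mm) begins 54 mm behind the grasp point. The pads swing forward as they close: fully open they stand 13 mm farther back than shut.
Start: joints at [-1.371, 0.264, 1.604, -0, 1.274, -0.037], TCP at [0.158, -0.656, 0.231] pointing down, gripper open.
Joint ranges: [-2.63, 2.63], [-0.94, 2.18], [0.31, 2.57], [-1.31, 4.45], [0, 2.66], [-2.55, 2.55]. Speed limits (rad/s): [2.57, 2.57, 3.14, 3.14, 3.14, 3.14].

### API

Orientations are given as a rotation vector (axis times angle).
In Python, from workcell import bot gives the robot as it stands.
- The arm moves only by the shell command python3 jog.py 'ROWS' [OPENING] [FORCE]. ROWS is a JSON list that holds a single list of rows (three levels of brackets), with 1 to 5 rows, each of 4 numbers: dx, dy, dz in m, then a turn about the tool's z in rad; each row shifts and turns the commanded pose from where the row before left it, along the tool's axes as they then stand; what a row does not reach is not made up. A row lasts 1/8 s, in which the tool goes at most 0.0625 m and 0.188 rad, less where a joint would pass 70% of its speed; a pose out of reach is approached as far as the arm can. OPENING is the opening from 0.0 (shut) to 1.0 (fully open), set as the command begins (- or left out keeps the last). The fingers move at their own pace and stop on an object; FORCE is the grip in N (left out, the last holds). Time passes only in rows, so rows that do not move let the fingers close. It prints the time, the measured TCP pose, the force, the opening and the grip force at its end. Input that does not fit is refused with a message, and nothing moves.
- bot.read_state(): the state, without advancing time (a new reading comes with each control period).
- bot.read_camera(name): name is "side" or "top"; returns the picture (400x640x3 uint8, red, green, blue); there is no depth.
- bot.camera_info(name): a dict with "intrinsics" (3x3 intrinsics, pixels), "extrinsics" (4x4, takes a point from camera to world coordinates). Camera axes: x right, y down, z forward; pixel columns grow to the right and rows downward; lengths in m; the calibration is good to about 2 mm. A picture is of the moment at which its call begins. camera_info takes no time and is no camera call.
- bot.finish_job(): hands the job in; it is judged then, once.
The state is a dict: "time": time; "q": joint angles; "joint_vel": joint speeds; "joint_torque": joint torques, N m; "tool_pos": TCP position; "tcp_rot": TCP orientation; "wrist_force": force on the tool from outside, world axes, zero at the start; "torque": the same for the moment, N m; "width": opening from 0.0 (shut) to 1.0 (fully open); "grip_force": force on a finger pad.
Only numpy, scipy, OpenCV 4.12 (cv2) and the standard library are available. Lean on these libraries where they do the work, as an engineer would, in place of code of your own. Each camera call takes 0.05 s, during which the arm holds its last target. There are 200 camera calls.

### The job

A stew is about to go out and its round wooden pot tray is in the middle of the stack of octagonal ones. Lift the two octagonal trays above it off and set them aside, put the round tray flat on the floor of the steel serving tray, in the empty half beside the rice bowl, then put the two octagonal trays back squarely on the bottom one, feet seated in the wells and handles in line. Set things down rather than dropping them, leave the bottom tray where it stands, and do not disturb the dishes around.

Things in the scene. Friction and masses are not known exactly. Their poses are not given: they have to be found in the camera images.
- upper_tray_a: Octagonal pot tray of dark wood, third from below in the stack. 120 mm across flats, 27 mm high, 120 g. Flat tongue handle at each end of its x axis: 40 mm wide, 60 to 90 mm from the centre, 17 to 27 mm above the underside. Well on top 94 mm across, floor 22 mm above the underside; foot 84 mm across, 17 mm high, stands in the next tray's well. Origin: centre of the foot's underside; z up.
- upper_tray_b: Topmost tray, octagonal, a little smaller: 112 mm across flats, 100 g, same height, foot and well as upper_tray_a, in whose well it stands (5 mm play all round; trays stack every 22 mm). Its handles, nearly over those of tray a, are only 26 mm wide, 56 to 86 mm from the centre: fingers closed on tray a's handle miss them, and tray b rides on tray a. Origin as upper_tray_a.
- round_tray: Round pot tray, second from below, same wood: disc 130 mm across, 27 mm high, 120 g; well, foot and stacking height as the octagonal ones. Narrower tongue handles along its x axis: 28 mm wide, 65 to 95 mm from the centre, 17 to 27 mm above the underside, pointing nearly the same way as the others. Origin: centre of the foot's underside; z up.
- bottom_tray: Lowest tray of the stack, octagonal, identical to upper_tray_a, loose on the table; it stays there. Its handles (x axis) lie roughly towards and away from the robot. Stack and serving tray stand one left and one right, either way round; the table between them is free, at least 220 mm wide. Origin: centre of the foot's underside; z up.
- serving_tray: Rectangular stainless serving tray fixed on the table, 250 mm along its x axis, 350 mm along its y axis, rim 18 mm high and 5 mm thick, floor 5 mm above the table. A rice bowl and a spoon stand in its -y half; its +y half is empty. Origin: centre of the underside; z up.
- empty_half (a point): Middle of the empty half of the serving tray, a point on its floor, 85 mm from the tray's centre along the tray's +y axis.
- rice_bowl: Lidded stainless rice bowl, 105 mm diameter, 60 mm high, standing in the -y half of the serving tray. Leave alone. Origin: centre of the underside.
- spoon: Flat steel spoon 190 mm long, lying along the serving tray's x axis near its -y edge. Leave alone. Origin: on its underside near the middle.
- tumbler: Steel tumbler, 70 mm diameter at the rim, 78 mm high, standing on the table straight ahead of the robot, in front of the stove, beyond the free space. Leave alone. Origin: centre of the underside.
- sauce_dish: Small white sauce dish, 84 mm diameter, 26 mm high, standing on the table straight ahead of the robot, on the near side of the free space. Leave alone. Origin: centre of the underside.

How it is judged:
By the outcome, as a careful person would: the job done as asked, in the order asked, and still so for the second after the job is handed in, with the robot touching nothing.
It also fails if it takes over 69 s, if anything falls off the work surface, if the arm or the gripper's body presses on something with over 40 N, if the wrist force passes 120 N, or if a joint passes its speed limit or range.

## Working session

There is one attempt and no reset: what is moved stays moved. The work goes in short steps, Python scripts to look and compute and a shell command to move; the robot and the scene stay as the last step left them, time stands still between calls to the robot, and variables do not carry over. Pictures are saved under pics/ and viewed, at most 10 in all, crops included, and the job is handed in when it is done.

```bash
ls; mkdir -p pics; python3 - <<'E'
from workcell import bot
import cv2
for n in("top","side"):
    im=bot.read_camera(n); cv2.imwrite(f"pics/{n}0.png",im[:,:,::-1])
    i=bot.camera_info(n); print(n,i)
print(bot.read_state(),bot.hold_point_z)
E
```

```text
jog.py
pics
workcell.py
top {'intrinsics': array([[372.73809386,   0.        , 316.38347437],
       [  0.        , 372.73809386, 199.42968404],
       [  0.        ,   0.        ,   1.        ]]), 'extrinsics': array([[ 0.0129498 , -0.9881441 ,  0.15298216,  0.43649322],
       [-0.99942075, -0.01760639, -0.02912338, -0.0015621 ],
       [ 0.03147156, -0.1525164 , -0.98779972,  0.9609079 ],
       [ 0.        ,  0.        ,  0.        ,  1.        ]])}
side {'intrinsics': array([[438.18339753,   0.        , 313.67307853],
       [  0.        , 438.18339753, 194.53899226],
       [  0.        ,   0.        ,   1.        ]]), 'extrinsics': array([[-0.8544262 , -0.25943474,  0.45016606, -0.00385681],
       [-0.51944239,  0.44593701, -0.72891686,  0.90422617],
       [-0.01163935, -0.856641  , -0.51578167,  0.73860564],
       [ 0.        ,  0.        ,  0.        ,  1.        ]])}
{'time': 0.1, 'q': array([-1.37092523e+00,  2.64703595e-01,  1.60523239e+00,  1.71564155e-05,
        1.27371071e+00, -3.68840152e-02]), 'joint_vel': array([ 0.00011525, -0.00187938, -0.00360108,  0.00052484,  0.00089084,
        0.00020646]), 'joint_torque': array([ 4.40806771e-04, -5.16706610e+01, -3.68590164e+01, -5.36442417e-05,
        6.31798306e-03,  1.31250420e-05]), 'tool_pos': array([ 0.15820396, -0.65551926,  0.23007188]), 'tcp_rot': array([-3.11757310e+00, -3.70776305e-01,  2.36816384e-04]), 'wrist_force': array([-0.39634304, -0.51754243, -0.2714782 ]), 'torque': array([-0.02069077,  0.00467144, -0.07082228]), 'grip_force': 0.0, 'width': 1.0029298628910048} 0.0187
```
View pics/top0.png

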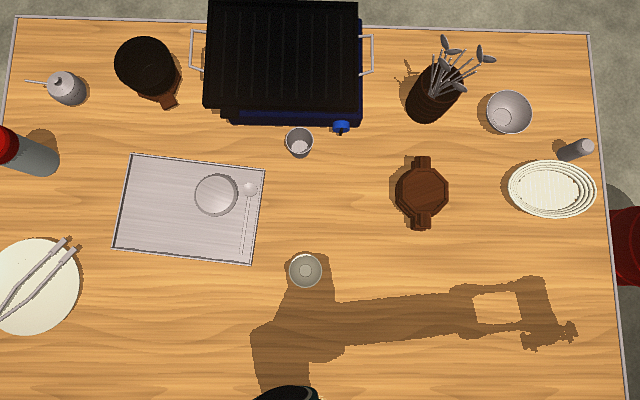

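View pics/side0.png

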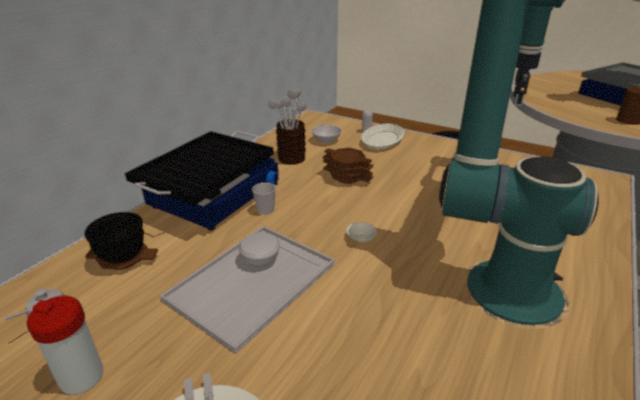

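Top view: stack at about (421,193) with handles up and down the image. The serving tray has corners (132,153), (265,170), (251,265) and (111,248). Bowl (216,195), spoon (248,210), tumbler (299,142), dish (305,271). Side view: stack at about (348,165). I'll enlarge both.

```bash
python3 - <<'E'
import cv2,numpy as np
t=cv2.imread("pics/top0.png"); s=cv2.imread("pics/side0.png")
a=cv2.resize(t[145:240,380:465],None,fx=6,fy=6,interpolation=cv2.INTER_CUBIC)
b=cv2.resize(s[135:195,310:385],None,fx=5,fy=5,interpolation=cv2.INTER_CUBIC)
a=np.clip(a*2.0,0,255).astype(np.uint8);b=np.clip(b*1.8,0,255).astype(np.uint8)
a=a[:,:400] if 0 else a
for im,x0,y0,f in((a,380,145,6),(b,310,135,5)):
    for k in range(0,im.shape[1],10*f): cv2.putText(im,str(x0+k//f),(k,8),0,.32,(255,255,0),1); cv2.line(im,(k,8),(k,14),(255,255,0),1)
    for k in range(0,im.shape[0],10*f): cv2.putText(im,str(y0+k//f),(0,k+4),0,.32,(255,255,0),1)
c=np.zeros((max(a.shape[0],b.shape[0]),a.shape[1]+b.shape[1],3),np.uint8)
a=a;c[:a.shape[0],:a.shape[1]]=a;c[:b.shape[0],a.shape[1]:]=b
c=c[:, :] ; print(c.shape)
cv2.imwrite("pics/crop1.png",cv2.resize(c,(798,int(c.shape[0]*798/c.shape[1]))) if c.shape[1]>800 else c)
E
```

```text
(570, 885, 3)
```

View pics/crop1.png

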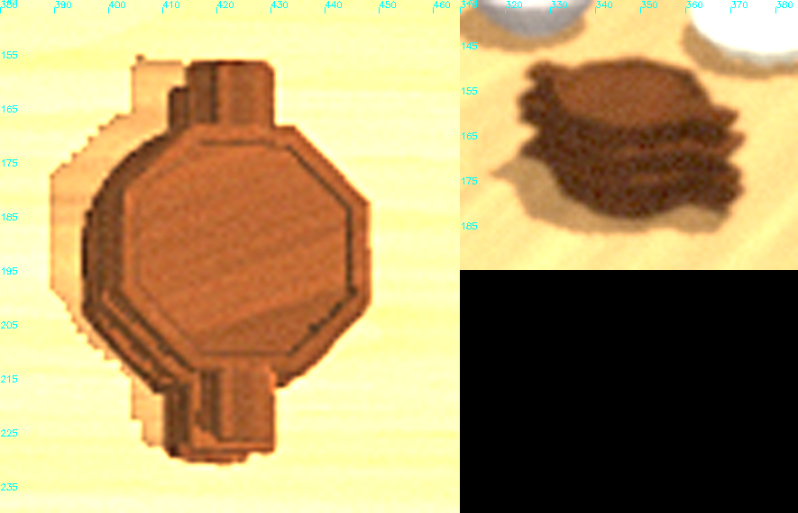

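```bash
cat > h.py <<'E'
import numpy as np, cv2
from workcell import bot
from scipy.spatial.transform import Rotation as R
def cam(n):
    i=bot.camera_info(n); return i["intrinsics"],i["extrinsics"]
def ray(n,p):
    K,E=cam(n); d=E[:3,:3]@np.linalg.solve(K,[p[0],p[1],1]); return E[:3,3],d/np.linalg.norm(d)
def onz(n,p,z):
    o,d=ray(n,p); return o+d*(z-o[2])/d[2]
def tri(pt,ps):
    A=np.zeros((3,3));b=np.zeros(3);rs=[ray("top",pt),ray("side",ps)]
    for o,d in rs: P=np.eye(3)-np.outer(d,d);A+=P;b+=P@o
    x=np.linalg.solve(A,b); return x,[np.linalg.norm((np.eye(3)-np.outer(d,d))@(x-o)) for o,d in rs]
def proj(n,X):
    K,E=cam(n); c=(np.asarray(X)-E[:3,3])@E[:3,:3]; p=c@K.T; return p[:,:2]/p[:,2:]
def outline(kind):  # plan outline of disc part, handle half-widths
    if kind=="round": a=np.arange(0,2*np.pi,.1); r=.065; D=np.c_[r*np.cos(a),r*np.sin(a)];h,x0,x1=.014,.065,.095
    else:
        f={"a":.060,"b":.056}[kind]; a=np.arange(8)*np.pi/4+np.pi/8; D=f/np.cos(np.pi/8)*np.c_[np.cos(a),np.sin(a)]
        h,x0,x1=(.020,.060,.090) if kind=="a" else (.013,.056,.086)
    H=[np.array([[s*(x0-.005),-h],[s*x1,-h],[s*x1,h],[s*(x0-.005),h]]) for s in(1,-1)]
    a=np.arange(0,2*np.pi,.2); F=.042*np.c_[np.cos(a),np.sin(a)]
    return D,H,F
def prisms(kind,x,y,yaw,z):
    D,H,F=outline(kind); c,s=np.cos(yaw),np.sin(yaw);M=np.array([[c,s],[-s,c]])
    for P,z0,z1 in [(F,0,.017),(D,.017,.027)]+[(h,.017,.027) for h in H]:
        Q=P@M+[x,y]; yield np.r_[np.c_[Q,np.full(len(Q),z+z0)],np.c_[Q,np.full(len(Q),z+z1)]],np.c_[Q,np.full(len(Q),z+z1)]
SC=4
def mask(n,trays,shape=(400,640)):
    m=np.zeros((shape[0]*SC,shape[1]*SC),np.uint8)
    for t in trays:
        for A,_ in prisms(*t):
            h=cv2.convexHull(np.float32(proj(n,A))).reshape(-1,2); cv2.fillPoly(m,[np.int32((h+.5)*SC)],1)
    return cv2.resize(m.astype(np.float32),shape[::-1],interpolation=cv2.INTER_AREA)
def draw(im,n,t,col,box,f):
    for _,T in prisms(*t):
        p=(proj(n,T)-box[:2]+.5)*f; cv2.polylines(im,[np.int32(p)],True,col,1,cv2.LINE_AA)
def crop(im,box,f,g=1.8):
    x,y,x1,y1=box; c=cv2.resize(im[y:y1,x:x1],None,fx=f,fy=f,interpolation=cv2.INTER_CUBIC); return np.clip(c*g,0,255).astype(np.uint8)
def state():
    s=bot.read_state(); Rm=R.from_rotvec(s["tcp_rot"]).as_matrix(); return s,Rm
E
python3 - <<'E'
from h import *
print(tri((425.5,190.7),(347.3,155.4)))
for p in [(132,153),(265,170),(251,265),(111,248)]: print(onz("top",p,.018)[:2])
for n,p in [("tumb",(299,142)),("dish",(305,271)),("bowl",(216,195))]: print(n,onz("top",p,.07 if n!="dish" else .026)[:2])
s,Rm=state(); print(Rm.round(3))
h=cv2.cvtColor(cv2.imread("pics/top0.png"),cv2.COLOR_BGR2RGB); 
t=h.astype(int)
for p in [(425,190),(425,218),(396,190),(392,185),(388,190),(450,190),(404,215)]: print(p,t[p[1],p[0]])
E
```

```text
(array([ 0.59749927, -0.2886915 ,  0.08929548]), [np.float64(0.00018939987300557), np.float64(0.0001893998730052615)])
[0.69479819 0.44620472]
[0.65701223 0.10430354]
[0.41512468 0.13069523]
[0.45220942 0.47611826]
tumb [0.71750707 0.01707169]
dish [ 0.40237779 -0.00338186]
bowl [0.58094114 0.2136645 ]
[[ 0.972  0.235 -0.   ]
 [ 0.235 -0.972  0.002]
 [ 0.    -0.002 -1.   ]]
(425, 190) [93 48 23]
(425, 218) [79 41 17]
(396, 190) [69 42 22]
(392, 185) [134  96  58]
(388, 190) [232 172 100]
(450, 190) [224 164  98]
(404, 215) [145 101  60]
```

```bash
cat > fit.py <<'E'
from h import *
from scipy.optimize import minimize
def wood(im,box): # BGR in
    m=(im[:,:,2]<115).astype(np.float32); k=np.zeros_like(m); x,y,x1,y1=box; k[y:y1,x:x1]=1; return m*k
def fit(ims,kinds,zs,p0,boxes,prior=.0005):
    W={n:wood(ims[n],boxes[n]) for n in ims}
    def cost(p):
        P=np.reshape(p,(-1,3)); tr=[(k,*q[:2],q[2]/10,z) for k,q,z in zip(kinds,P,zs)]; c=0
        for n in W: c+=np.abs(W[n]-mask(n,tr)).sum()/W[n].sum()
        return c+ .2*np.mean(((P[:,:2]-P[:,:2].mean(0))/.01)**2)*.02+.0002*np.mean((P[:,2]-P[:,2].mean())**2/.25)
    p=np.array(p0,float).ravel()
    for r in range(3):
        S=np.vstack([p]+[p+d for d in np.eye(len(p))*np.tile([.006,-.006,.6],len(kinds))*(-1)**r])
        o=minimize(cost,p,method="Nelder-Mead",options=dict(initial_simplex=S,maxfev=900,xatol=1e-4,fatol=1e-5));p=o.x
    P=p.reshape(-1,3); P[:,2]/=10; return P,o.fun
E
cat > s1.py <<'E'
from fit import *
ims={n:cv2.imread(f"pics/{n}0.png") for n in("top","side")}
B={"top":(380,145,465,240),"side":(310,135,385,195)}
k=["a","round","a","b"];z=[0,.022,.044,.066]
P,c=fit(ims,k,z,[[.597,-.289,0]]*4,B); print(P.round(4),c)
a=crop(ims["top"],B["top"],6,2);b=crop(ims["side"],B["side"],4,2)
for t,col in zip([(kk,*q,zz) for kk,q,zz in zip(k,P,z)],[(255,0,0),(0,255,0),(0,255,255),(255,255,255)]):
    draw(a,"top",t,col,B["top"],6);draw(b,"side",t,col,B["side"],4)
c=np.zeros((570,800,3),np.uint8);c[:,:510]=a;c[:240,510-10:500+300]=b;cv2.imwrite("pics/fit1.png",c)
E
time python3 s1.py
```

```text
Traceback (most recent call last):
  File "s1.py", line 5, in <module>
    P,c=fit(ims,k,z,[[.597,-.289,0]]*4,B); print(P.round(4),c)
        ~~~^^^^^^^^^^^^^^^^^^^^^^^^^^^^^^
  File "fit.py", line 14, in fit
    o=minimize(cost,p,method="Nelder-Mead",options=dict(initial_simplex=S,maxfev=900,xatol=1e-4,fatol=1e-5));p=o.x
  File "fit.py", line 9, in cost
    for n in W: c+=np.abs(W[n]-mask(n,tr)).sum()/W[n].sum()
                               ~~~~^^^^^^
  File "h.py", line 33, in mask
    h=cv2.convexHull(np.float32(proj(n,A))).reshape(-1,2); cv2.fillPoly(m,[np.int32((h+.5)*SC)],1)
                                ~~~~^^^^^
  File "h.py", line 15, in proj
    K,E=cam(n); c=(np.asarray(X)-E[:3,3])@E[:3,:3]; p=c@K.T; return p[:,:2]/p[:,2:]
        ~~~^^^
  File "h.py", line 5, in cam
    i=bot.camera_info(n); return i["intrinsics"],i["extrinsics"]
ValueError: time passes only in moves, steps and waits

real	0m6.930s
user	0m6.389s
sys	0m0.992s
```

Cache the calibration.

```bash
sed -i 's/^def cam(n):/import functools\n@functools.cache\ndef cam(n):/' h.py; time python3 s1.py
```

```text
[[ 0.5995 -0.2909 -0.0262]
 [ 0.6015 -0.2907 -0.0882]
 [ 0.5997 -0.288  -0.0301]
 [ 0.5974 -0.2846 -0.0027]] 0.3061403243355234
real	0m34.758s
user	0m56.274s
sys	0m16.581s
```

View pics/fit1.png

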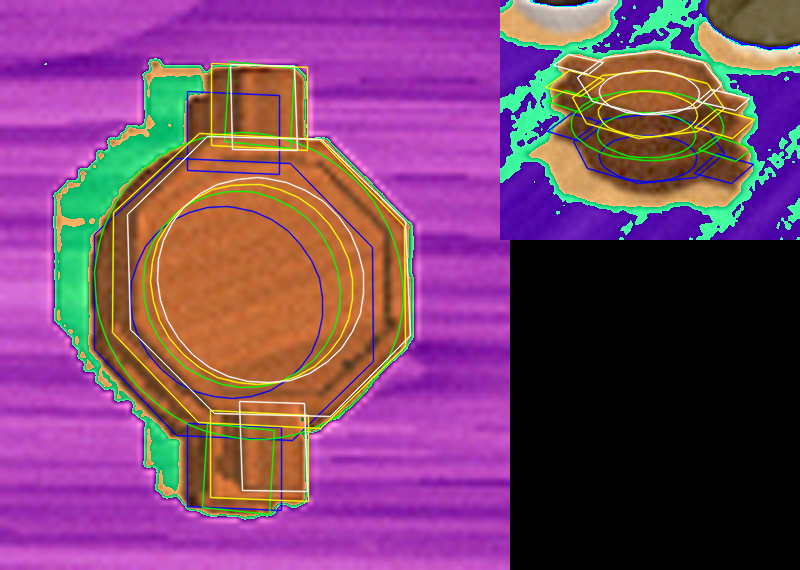

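The overlay fits: tray a at about (0.600, -0.288), yaw about -0.025, with its near handle at about (0.523, -0.286). I'll turn the tool first.

```bash
cat > d.py <<'E'
import sys
from h import *
s,Rm=state(); t=np.array([float(v) for v in sys.argv[1:4]])
print("t",round(s["time"],2),"pos",s["tool_pos"].round(4),"yaw",round(np.arctan2(Rm[1,0],Rm[0,0]),4),"tool delta",((t-s["tool_pos"])@Rm).round(4),"w",round(s["width"],3),"F",s["wrist_force"].round(1),"tilt",Rm[:2,2].round(3))
E
python3 jog.py '[[[0,0,0,0.13],[0,0,0,0.13]]]' 1.0 && python3 d.py .523 -.286 .12
```

```text
time: 0.35
tool_pos: [0.1583, -0.6557, 0.2305]
tcp_rot: [-3.14, 0.043, 0.0]
wrist_force: [1.2, -0.3, -1.1]
width: 0.997
grip_force: 0.0
t 0.35 pos [ 0.1583 -0.6557  0.2305] yaw -0.0275 tool delta [ 0.3545 -0.3795  0.1109] w 0.997 F [ 1.2 -0.3 -1.1] tilt [-0.     0.001]
```

```bash
python3 jog.py '[[[0.0355,-0.038,0,0],[0.0355,-0.038,0,0],[0.0355,-0.038,0,0],[0.0355,-0.038,0,0],[0.0355,-0.038,0,0]]]' >/dev/null && python3 jog.py '[[[0.0355,-0.038,0,0],[0.0355,-0.038,0.0,0],[0.0355,-0.038,0.02,0],[0.0355,-0.038,0.04,0],[0.0355,-0.038,0.04,0]]]' && python3 jog.py '[[[0,0,0,0],[0,0,0,0]]]'>/dev/null; python3 d.py .523 -.286 .047
```

```text
time: 1.6
tool_pos: [0.5197, -0.2868, 0.1343]
tcp_rot: [3.141, -0.036, 0.001]
wrist_force: [0.4, -1.1, 0.9]
width: 1.003
grip_force: 0.0
t 1.85 pos [ 0.5184 -0.2881  0.1349] yaw -0.0222 tool delta [ 0.0046 -0.0022  0.0879] w 1.0 F [ 0.1 -0.3 -0.1] tilt [-0.001 -0.   ]
```

```bash
python3 jog.py '[[[0.0046,-0.002,0.02,0],[0,0,0.034,0],[0,0,0.034,0],[0,0,0,0],[0,0,0,0]]]' && python3 jog.py '[[[0,0,0,0],[0,0,0,0],[0,0,0,0],[0,0,0,0],[0,0,0,0]]]' 0.0 90; python3 d.py .523 -.286 .047
```

```text
time: 2.48
tool_pos: [0.5237, -0.2872, 0.0481]
tcp_rot: [3.141, -0.038, 0.002]
wrist_force: [-0.2, -1.0, 0.3]
width: 1.001
grip_force: 0.0
time: 3.1
tool_pos: [0.5239, -0.2865, 0.0484]
tcp_rot: [3.14, -0.036, 0.002]
wrist_force: [-1.5, 0.2, 5.5]
width: 0.443
grip_force: 89.5
t 3.1 pos [ 0.5239 -0.2865  0.0484] yaw -0.023 tool delta [-0.0009 -0.0005  0.0014] w 0.443 F [-1.5  0.2  5.5] tilt [ 0.001 -0.001]
```

```bash
python3 jog.py '[[[0,0,-0.01,0],[0,0,-0.02,0],[0,0,-0.03,0],[0,0,-0.03,0],[0,0,0,0]]]' && python3 - <<'E'
from h import *
A=bot.read_camera("top")[:,:,::-1];B=bot.read_camera("side")[:,:,::-1]
cv2.imwrite("pics/top1.png",A);cv2.imwrite("pics/side1.png",B)
a=crop(A.astype(float),(370,110,480,240),4);b=crop(B.astype(float),(300,90,390,200),4)
c=np.zeros((520,800,3),np.uint8);c[:,:440]=a;c[:440,440:800]=b;cv2.imwrite("pics/lift1.png",c)
E
```

```text
time: 3.72
tool_pos: [0.5257, -0.2876, 0.1413]
tcp_rot: [3.137, -0.036, 0.01]
wrist_force: [0.7, 0.4, -2.2]
width: 0.445
grip_force: 90.5
```

View pics/lift1.png

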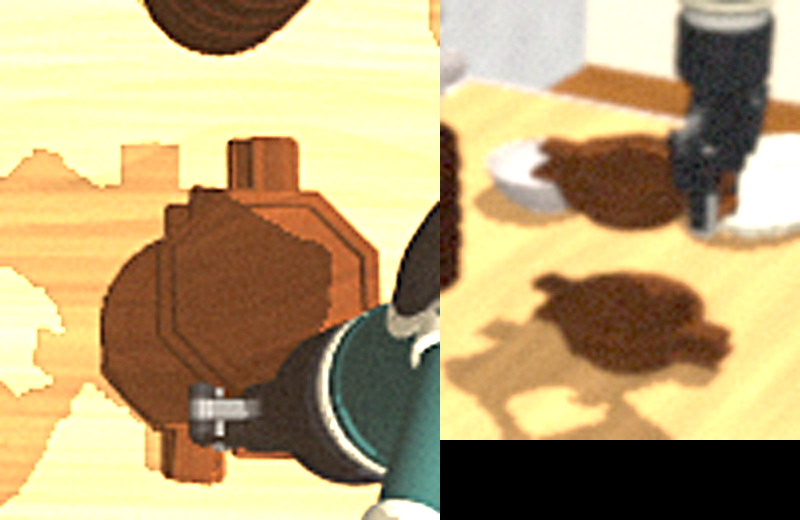

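Both lifted cleanly, and the wrist load of 2.2 N matches 220 g. The round tray stayed on the bottom one. Next, set the pair aside.

```bash
python3 jog.py '[[[0,-0.03,0,0],[-0.005,-0.05,0,0],[-0.005,-0.05,0,0],[0,-0.045,0,0],[0,-0.027,0.0,0]]]' >/dev/null; python3 jog.py '[[[0,0,0.02,0],[0,0,0.04,0],[0,0,0.04,0],[0,0,0.02,0],[0,0,0,0]]]' && python3 d.py .513 -.085 .005
```

```text
time: 5.08
tool_pos: [0.514, -0.0831, 0.0134]
tcp_rot: [-3.14, 0.036, 0.013]
wrist_force: [-0.2, 0.6, -1.7]
width: 0.446
grip_force: 90.7
t 5.08 pos [ 0.514  -0.0831  0.0134] yaw -0.0231 tool delta [-0.0009  0.0019  0.0084] w 0.446 F [-0.2  0.6 -1.7] tilt [-0.008  0.002]
```

```bash
python3 jog.py '[[[0,0,0.003,0],[0,0,0.003,0],[0,0,0.001,0],[0,0,0,0]]]' && python3 d.py .513 -.085 .005
```

```text
time: 5.58
tool_pos: [0.5183, -0.0841, 0.0105]
tcp_rot: [3.141, -0.037, 0.001]
wrist_force: [-0.8, 0.0, -2.4]
width: 0.446
grip_force: 90.7
t 5.58 pos [ 0.5183 -0.0841  0.0105] yaw -0.0233 tool delta [-0.0053  0.0011  0.0055] w 0.446 F [-0.8  0.  -2.4] tilt [ 0.001 -0.   ]
```

```bash
python3 jog.py '[[[0,0,0.002,0],[0,0,0.002,0],[0,0,0,0]]]' && python3 d.py .513 -.085 .005
```

```text
time: 5.95
tool_pos: [0.5178, -0.0839, 0.0059]
tcp_rot: [-3.141, 0.036, 0.001]
wrist_force: [-0.6, 0.1, -1.8]
width: 0.449
grip_force: 90.7
t 5.95 pos [ 0.5178 -0.0839  0.0059] yaw -0.0232 tool delta [-0.0048  0.0012  0.0009] w 0.449 F [-0.6  0.1 -1.8] tilt [-0.  0.]
```

```bash
python3 jog.py '[[[0,0,0.001,0],[0,0,0,0]]]' && python3 d.py .513 -.085 .005
```

```text
time: 6.2
tool_pos: [0.518, -0.0839, 0.0051]
tcp_rot: [-3.141, 0.036, -0.0]
wrist_force: [-0.6, 0.1, -1.0]
width: 0.448
grip_force: 90.8
t 6.2 pos [ 0.518  -0.0839  0.0051] yaw -0.0232 tool delta [-0.005   0.0012  0.0001] w 0.448 F [-0.6  0.1 -1. ] tilt [0. 0.]
```

```bash
python3 jog.py '[[[0,0,0.0007,0],[0,0,0,0]]]' && python3 jog.py '[[[0,0,0,0],[0,0,0,0],[0,0,0,0],[0,0,0,0]]]' 1.0 && python3 jog.py '[[[0,0,-0.03,0],[0,0,-0.05,0],[0,0,-0.05,0],[-0.02,0.0,0,0],[0,0,0,0]]]'; python3 d.py .513 -.085 .005
```

```text
time: 6.45
tool_pos: [0.5181, -0.084, 0.0047]
tcp_rot: [3.141, -0.036, 0.0]
wrist_force: [-1.4, -0.8, 2.6]
width: 0.448
grip_force: 91.1
time: 6.95
tool_pos: [0.518, -0.084, 0.0044]
tcp_rot: [3.141, -0.036, 0.0]
wrist_force: [-0.3, -0.7, 0.4]
width: 0.997
grip_force: 0.0
time: 7.58
tool_pos: [0.4973, -0.0834, 0.1348]
tcp_rot: [3.141, -0.037, 0.001]
wrist_force: [-0.1, 0.0, 0.3]
width: 1.001
grip_force: 0.0
t 7.58 pos [ 0.4973 -0.0834  0.1348] yaw -0.0234 tool delta [0.0157 0.0012 0.1298] w 1.001 F [-0.1  0.   0.3] tilt [ 0. -0.]
```

```bash
python3 jog.py '[[[-0.06,0,0,0],[-0.06,0,0,0],[0,0,0,0]]]' >/dev/null; python3 - <<'E'
from h import *
A=bot.read_camera("top")[:,:,::-1];B=bot.read_camera("side")[:,:,::-1]
cv2.imwrite("pics/top2.png",A);cv2.imwrite("pics/side2.png",B)
a=crop(A.astype(float),(320,140,470,240),5);b=crop(B.astype(float),(290,130,440,220),4)
c=np.zeros((500,750,3),np.uint8);c[:,:]=a;cv2.imwrite("pics/aside.png",c)
E
```

```text
(no output)
```

View pics/aside.png

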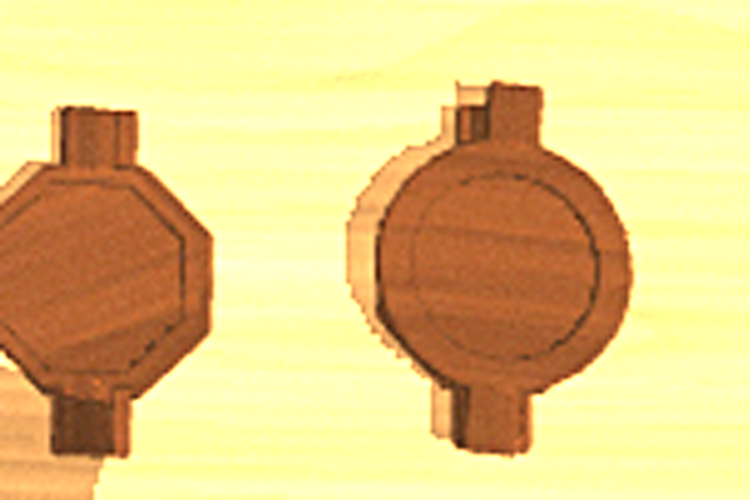

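```bash
cat > s2.py <<'E'
from fit import *
e=onz("top",(423.2,156.6),.049);f=onz("top",(420.0,230.3),.049);print("ends",e,f,np.linalg.norm(e-f),"c",(e+f)/2,"yaw",np.arctan2(*(e-f)[[1,0]]))
ims={n:cv2.imread(f"pics/{n}2.png") for n in("top","side")}
for n,lo in (("top",None),("side",None)):
    c,_=cv2.findContours(wood(ims[n],(300,130,460,240)).astype(np.uint8),0,2)
    print(n,[(cv2.boundingRect(x),cv2.contourArea(x)) for x in c if cv2.contourArea(x)>200])
B={"top":(388,145,465,240),"side":(310,135,385,195)}
P,c=fit(ims,["a","round"],[0,.022],[[.5995,-.289,-.02],[.6015,-.29,-.5]],B); print(P.round(4),c)
B={"top":(310,145,375,240)}
P,c=fit({"top":ims["top"]},["a","b"],[0,.022],[[.594,-.084,-.2],[.594,-.084,-.2]],B); print(P.round(4),c)
E
python3 s2.py
```

```text
ends [ 0.69285659 -0.29897453  0.049     ] [ 0.50522413 -0.28516064  0.049     ] 0.18814026805843376 c [ 0.59904036 -0.29206759  0.049     ] yaw -0.07348947481630333
top [((315, 161, 47, 71), 2083.5), ((395, 156, 51, 75), 2364.0)]
side [((300, 185, 59, 55), 1729.5), ((322, 130, 83, 61), 2367.0)]
[[ 0.5983 -0.2902 -0.0452]
 [ 0.5993 -0.2886 -0.0864]] 0.5961162626788413
[[ 0.5931 -0.0845 -0.0139]
 [ 0.5914 -0.0839 -0.0264]] 0.03291270868928268
```

Round tray centred at about (0.599, -0.291), yaw about -0.075; handle span measured 188 mm against 190 mm. I'll grip its near handle at about (0.522, -0.285).

```bash
python3 jog.py '[[[0,0,0,0.052]]]' >/dev/null; python3 d.py .522 -.285 .029
```

```text
t 8.18 pos [ 0.3799 -0.081   0.1348] yaw -0.0765 tool delta [0.1571 0.1925 0.1061] w 0.999 F [-0.   0.2 -0.4] tilt [ 0.002 -0.   ]
```

```bash
python3 jog.py '[[[0.03,0.04,0,0],[0.037,0.045,0,0],[0.037,0.045,0,0],[0.033,0.042,0,0],[0.02,0.0205,0,0]]]' >/dev/null;  python3 jog.py '[[[0,0,0.03,0],[0,0,0.04,0],[0,0,0,0],[0,0,0,0]]]' >/dev/null; python3 d.py .522 -.285 .029
```

```text
t 9.3 pos [ 0.5216 -0.285   0.0649] yaw -0.0749 tool delta [ 0.0004 -0.0001  0.0359] w 0.998 F [0.9 0.4 0.6] tilt [ 0.001 -0.   ]
```

```bash
python3 jog.py '[[[0,0,0.018,0],[0,0,0.018,0],[0,0,0,0],[0,0,0,0]]]' && python3 jog.py '[[[0,0,0,0],[0,0,0,0],[0,0,0,0],[0,0,0,0],[0,0,0,0]]]' 0.0 60; python3 d.py .522 -.285 .029
```

```text
time: 9.8
tool_pos: [0.5199, -0.2844, 0.0282]
tcp_rot: [-3.139, 0.118, 0.0]
wrist_force: [0.4, -0.3, 0.1]
width: 1.004
grip_force: 0.0
time: 10.42
tool_pos: [0.5203, -0.2845, 0.0288]
tcp_rot: [3.139, -0.118, 0.001]
wrist_force: [-0.9, 0.5, 3.1]
width: 0.311
grip_force: 61.3
t 10.43 pos [ 0.5203 -0.2845  0.0288] yaw -0.0751 tool delta [ 0.0017  0.0003 -0.0002] w 0.311 F [-0.9  0.5  3.1] tilt [ 0. -0.]
```

Gripped at 28 mm (same offset as before). Next, lift and refine the serving tray pose from both views.

```bash
python3 jog.py '[[[0,0,-0.01,0],[0,0,-0.02,0],[0,0,-0.05,0],[0,0,-0.05,0],[0,0,0,0.033]]]' && python3 - <<'E'
from h import *
T=[(132,153),(265,170),(251,265),(111,248)];S=[(165,297),(262,230),(332,264),(237,342)]
# match: far-left, far-right, near-right, near-left as seen from top
S=[S[0],S[1],S[2],S[3]]
C=np.array([tri(t,s)[0] for t,s in zip(T,S)]);print(C.round(4),[tri(t,s)[1][0].round(4) for t,s in zip(T,S)])
c=C.mean(0);y=(C[0]+C[3]-C[1]-C[2])[:2];y/=np.linalg.norm(y);print(c,"yaw",np.arctan2(-y[0],y[1]),"empty",c[:2]+.085*y)
cv2.imwrite("pics/top3.png",bot.read_camera("top")[:,:,::-1])
E
python3 d.py .4856 .3825 .16
```

```text
time: 11.05
tool_pos: [0.524, -0.2868, 0.1659]
tcp_rot: [3.131, -0.171, 0.017]
wrist_force: [0.2, -0.1, -1.1]
width: 0.31
grip_force: 61.0
[[0.6937 0.4471 0.0115]
 [0.6625 0.1071 0.0022]
 [0.4166 0.1341 0.0008]
 [0.4515 0.4713 0.0267]] [np.float64(0.0033), np.float64(0.002), np.float64(0.0021), np.float64(0.0006)]
[0.55607992 0.28988089 0.01032597] yaw -0.09730129739108836 empty [0.56433748 0.37447883]
t 11.1 pos [ 0.5222 -0.2857  0.1627] yaw -0.1106 tool delta [-1.101e-01 -6.601e-01 -1.000e-04] w 0.31 F [ 0.1  0.5 -1.6] tilt [ 0.006 -0.004]
```

Empty half at (0.564, 0.374); the two views agree. Carrying over.

```bash
python3 jog.py '[[[-0.004,-0.03,0,0],[-0.009,-0.05,0,0],[-0.009,-0.055,0,0],[-0.009,-0.055,0,0],[-0.009,-0.055,0,0]]]' >/dev/null;  python3 jog.py '[[[-0.009,-0.055,0,0],[-0.009,-0.055,0,0],[-0.009,-0.055,0,0],[-0.009,-0.055,0,0],[-0.009,-0.055,0,0]]]' >/dev/null;python3 jog.py '[[[-0.009,-0.055,0,0],[-0.009,-0.045,0,0],[-0.004,-0.03,0,0],[0,0,0,0],[0,0,0,0]]]' >/dev/null; python3 d.py .4856 .3825 .012
```

```text
t 12.97 pos [0.483  0.3722 0.157 ] yaw -0.1079 tool delta [ 0.0018 -0.0108  0.145 ] w 0.312 F [-0.8 -0.9 -1.9] tilt [-0.002 -0.002]
```

```bash
python3 jog.py '[[[0.002,-0.011,0.02,0],[0,0,0.045,0],[0,0,0.045,0],[0,0,0.015,0],[0,0,0,0]]]' >/dev/null; python3 d.py .4856 .3825 .012; python3 jog.py '[[[0,0,0.005,0],[0,0,0.003,0],[0,0,0,0]]]'
```

```text
t 13.6 pos [0.4862 0.3829 0.0317] yaw -0.109 tool delta [-0.0005  0.0004  0.0197] w 0.314 F [-0.2  1.1 -0.7] tilt [-0.003 -0.002]
time: 13.98
tool_pos: [0.4876, 0.3844, 0.0263]
tcp_rot: [-3.136, 0.17, -0.002]
wrist_force: [1.0, -0.7, -0.2]
width: 0.314
grip_force: 60.9
```

```bash
python3 - <<'E'
from h import *
A=bot.read_camera("top")[:,:,::-1];B=bot.read_camera("side")[:,:,::-1]
cv2.imwrite("pics/top4.png",A);cv2.imwrite("pics/side4.png",B)
b=crop(B.astype(float),(150,210,350,350),4);cv2.imwrite("pics/place.png",b)
E
python3 d.py .4856 .3825 .012
```

```text
t 14.07 pos [0.4875 0.3843 0.0261] yaw -0.1082 tool delta [-0.0017  0.002   0.0141] w 0.31 F [-0.5  0.5 -0.4] tilt [0.001 0.001]
```

View pics/place.png

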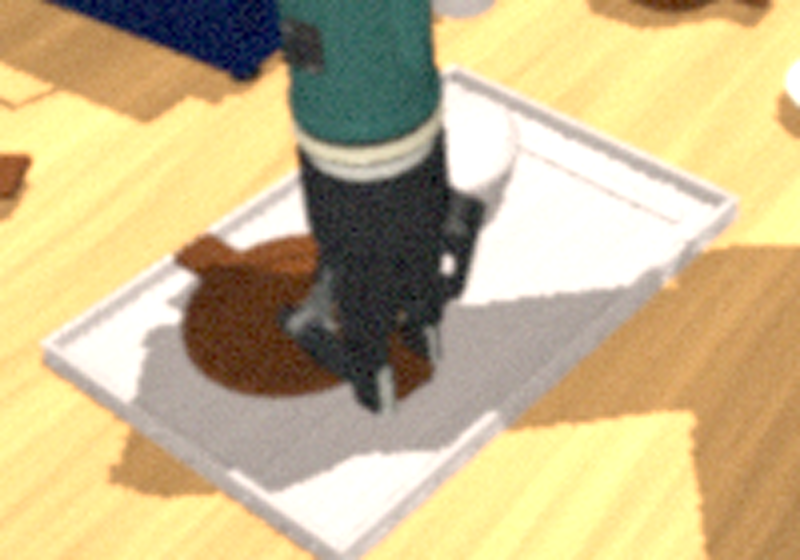

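The tray is well inside the empty half, hovering level and clear of rim and bowl. Lowering gently.

```bash
python3 jog.py '[[[0,0,0.003,0],[0,0,0.003,0],[0,0,0.003,0],[0,0,0,0]]]'|sed -n 2,4p; python3 jog.py '[[[0,0,0.002,0],[0,0,0,0]]]'|sed -n 2,4p;  python3 jog.py '[[[0,0,0.0015,0],[0,0,0,0]]]'|sed -n 2,4p
```

```text
tool_pos: [0.4867, 0.3838, 0.0158]
tcp_rot: [3.136, -0.17, -0.001]
wrist_force: [0.3, -0.2, -1.2]
tool_pos: [0.487, 0.384, 0.0142]
tcp_rot: [3.137, -0.17, -0.0]
wrist_force: [-0.3, 0.6, -0.9]
tool_pos: [0.487, 0.384, 0.0128]
tcp_rot: [3.137, -0.17, -0.0]
wrist_force: [-0.5, -0.5, -0.7]
```

```bash
python3 jog.py '[[[0,0,0.001,0],[0,0,0,0],[0,0,0,0]]]'|sed -n 2,4p; python3 jog.py '[[[0,0,0.0007,0],[0,0,0,0],[0,0,0,0]]]'|sed -n 2,4p
```

```text
tool_pos: [0.4872, 0.3841, 0.012]
tcp_rot: [-3.137, 0.17, -0.0]
wrist_force: [-0.6, 0.3, 0.6]
tool_pos: [0.4871, 0.3842, 0.0116]
tcp_rot: [-3.137, 0.17, -0.0]
wrist_force: [-3.6, -0.5, 4.9]
```

```bash
python3 jog.py '[[[0,0,0,0],[0,0,0,0],[0,0,0,0],[0,0,0,0]]]' 1.0 >/dev/null && python3 jog.py '[[[0,0,-0.03,0],[0,0,-0.05,0],[0,0,-0.055,0],[0,0,0,-0.083],[0,0,0,0]]]'; python3 d.py .518 -.084 .16
```

```text
time: 16.95
tool_pos: [0.4874, 0.3842, 0.1471]
tcp_rot: [-3.14, 0.041, -0.002]
wrist_force: [-0.6, -0.1, -0.2]
width: 1.003
grip_force: 0.0
t 16.95 pos [0.4874 0.3842 0.1471] yaw -0.026 tool delta [ 0.0428  0.4673 -0.0133] w 1.003 F [-0.6 -0.1 -0.2] tilt [0.001 0.001]
```

```bash
python3 - <<'E'
from fit import *
A=bot.read_camera("top")[:,:,::-1].copy();B=bot.read_camera("side")[:,:,::-1].copy()
cv2.imwrite("pics/top5.png",A);cv2.imwrite("pics/side5.png",B)
k=dict(zip("BP",[(385,145,465,240),(310,145,375,240)]))
P,c=fit({"top":A},["a"],[0],[[.598,-.290,-.3]],{"top":k["B"]});print("bottom",P.round(4),c);b=P
P,c=fit({"top":A},["a","b"],[0,.022],[[.593,-.0845,-.14],[.5914,-.084,-.26]],{"top":k["P"]});print("pair",P.round(4),c)
a1=crop(A.astype(float),(310,145,460,240),5,1.7)
for t,col in((("a",*b[0],0),(255,0,0)),(("a",*P[0],0),(0,255,255)),(("b",*P[1],.022),(255,255,255))): draw(a1,"top",t,col,(310,145),5)
b1=crop(B.astype(float),(330,140,390,200),2);cv2.imwrite("pics/v5.png",a1)
E
```

```text
bottom [[ 0.5984 -0.2908 -0.0433]] 0.04257629066705704
pair [[ 0.5928 -0.0845 -0.014 ]
 [ 0.5911 -0.0837 -0.0321]] 0.035792668103236294
```

View pics/v5.png

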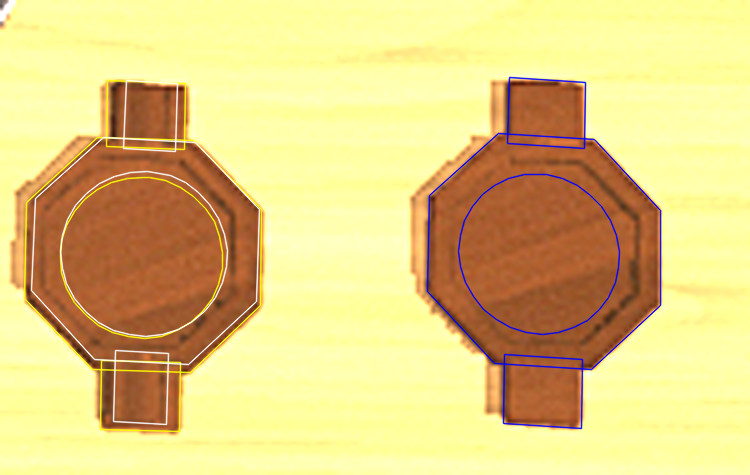

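Overlay matches. Bottom tray at (0.598, -0.291), yaw -0.043; pair at (0.593, -0.0845), yaw about -0.02. Back to the pair.

```bash
python3 jog.py '[[[0.002,0.03,0,0],[0.005,0.055,0,0],[0.005,0.055,0,0],[0.005,0.055,0,0],[0.005,0.055,0,0]]]' >/dev/null;python3 jog.py '[[[0.005,0.055,0,0],[0.005,0.055,0,0],[0.005,0.055,0,0],[0.005,0.04,0,0],[0,0.01,0,0]]]' >/dev/null;python3 jog.py '[[[0,0,0.03,0],[0,0,0.03,0],[0,0,0,0],[0,0,0,0]]]' >/dev/null; python3 d.py .518 -.084 .0055
```

```text
t 18.8 pos [ 0.5175 -0.0813  0.0865] yaw -0.0247 tool delta [0.0005 0.0027 0.081 ] w 1.0 F [ 0.5  0.3 -0.1] tilt [-0.  0.]
```

```bash
python3 jog.py '[[[0.0005,0.0027,0.02,0],[0,0,0.04,0],[0,0,0.02,0],[0,0,0,0]]]' && python3 jog.py '[[[0,0,0,0],[0,0,0,0],[0,0,0,0],[0,0,0,0],[0,0,0,0]]]' 0.0 90; python3 d.py .518 -.084 .005;  python3 jog.py '[[[0,0,-0.01,0],[0,0,-0.03,0],[0,0,-0.05,0],[0,0,-0.04,0],[0,0,0,0.0175]]]'; python3 d.py .5236 -.2884 .1
```

```text
time: 19.3
tool_pos: [0.5173, -0.0842, 0.0059]
tcp_rot: [-3.141, 0.039, 0.002]
wrist_force: [-0.7, 0.5, -0.2]
width: 0.999
grip_force: 0.0
time: 19.92
tool_pos: [0.5189, -0.0848, 0.0078]
tcp_rot: [3.141, -0.04, 0.004]
wrist_force: [-2.3, 0.3, 5.8]
width: 0.447
grip_force: 89.3
t 19.93 pos [ 0.5189 -0.0848  0.0078] yaw -0.0252 tool delta [-0.001  -0.0007  0.0028] w 0.447 F [-2.3  0.3  5.8] tilt [ 0.002 -0.   ]
time: 20.55
tool_pos: [0.5208, -0.0853, 0.1407]
tcp_rot: [3.139, -0.068, 0.013]
wrist_force: [-1.0, -1.1, -2.7]
width: 0.446
grip_force: 90.7
t 20.55 pos [ 0.5208 -0.0853  0.1407] yaw -0.0435 tool delta [0.0113 0.2027 0.0411] w 0.446 F [-1.  -1.1 -2.7] tilt [ 0.008 -0.002]
```

```bash
python3 jog.py '[[[0,0.03,0,0],[0,0.05,0,0],[0.003,0.05,0,0],[0.003,0.045,0,0],[0.003,0.028,0,0]]]' >/dev/null;python3 jog.py '[[[0,0,0,0],[0,0,0,0],[0,0,0,0],[0,0,0,0]]]' >/dev/null; python3 d.py .5238 -.2884 .0285
```

```text
t 21.68 pos [ 0.5181 -0.2868  0.136 ] yaw -0.0415 tool delta [0.0058 0.0014 0.1075] w 0.446 F [-0.4  0.2 -2.7] tilt [-0.  0.]
```

```bash
python3 jog.py '[[[0.0058,0.0014,0.02,0],[0,0,0.035,0],[0,0,0.027,0],[0,0,0,0],[0,0,0,0]]]' >/dev/null;python3 jog.py '[[[0,0,0,0],[0,0,0,0],[0,0,0,0]]]' >/dev/null; python3 d.py .5238 -.2884 .0285; python3 - <<'E'
from fit import *
A=bot.read_camera("top")[:,:,::-1].copy();B=bot.read_camera("side")[:,:,::-1].copy()
b1=crop(B.astype(float),(310,110,400,200),5,1.7);a1=crop(A.astype(float),(390,140,460,240),5,1.7)
c=np.zeros((500,800,3),np.uint8);c[:450,:450]=b1;c[:,450:]=a1;cv2.imwrite("pics/v6.png",c)
E
```

```text
t 22.68 pos [ 0.5243 -0.2898  0.055 ] yaw -0.0427 tool delta [-0.0006 -0.0014  0.0265] w 0.443 F [-0.4 -0.2 -2. ] tilt [ 0.001 -0.001]
```

View pics/v6.png

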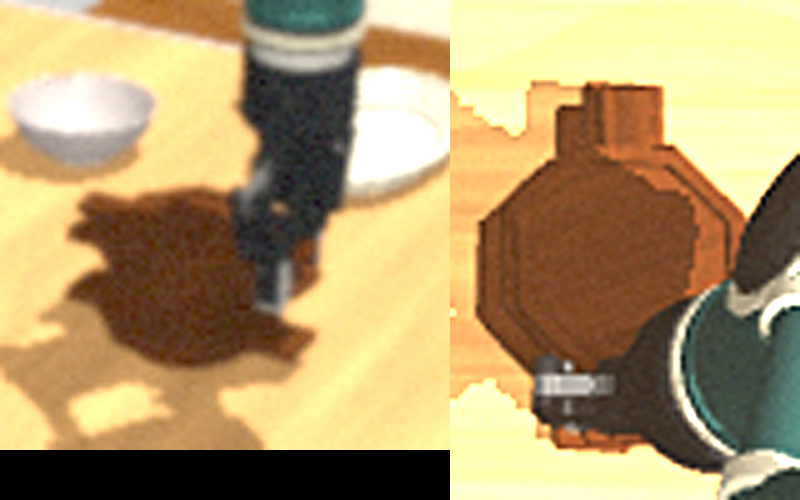

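The pair hangs level and aligned over the bottom tray. Lowering.

```bash
python3 jog.py '[[[-0.0005,-0.0014,0.006,0],[0,0,0.006,0],[0,0,0.006,0],[0,0,0,0],[0,0,0,0]]]'|sed -n 2,4p; python3 jog.py '[[[0,0,0.003,0],[0,0,0,0],[0,0,0,0]]]'|sed -n 2,4p;python3 jog.py '[[[0,0,0.002,0],[0,0,0,0],[0,0,0,0]]]'|sed -n 2,4p
```

```text
tool_pos: [0.5234, -0.288, 0.0361]
tcp_rot: [-3.141, 0.067, 0.0]
wrist_force: [-0.4, 0.2, -2.6]
tool_pos: [0.5234, -0.288, 0.0332]
tcp_rot: [3.141, -0.067, 0.0]
wrist_force: [0.1, 0.1, -1.9]
tool_pos: [0.5235, -0.2881, 0.0312]
tcp_rot: [3.141, -0.067, 0.0]
wrist_force: [-0.1, 0.1, -2.2]
```

```bash
for i in 1; do python3 jog.py '[[[0,0,0.0015,0],[0,0,0,0],[0,0,0,0]]]'|sed -n 2,4p; done; python3 jog.py '[[[0,0,0.001,0],[0,0,0,0],[0,0,0,0]]]'|sed -n 2,4p
```

```text
tool_pos: [0.5236, -0.2882, 0.0302]
tcp_rot: [3.141, -0.067, 0.001]
wrist_force: [-2.1, -0.3, 3.2]
tool_pos: [0.5234, -0.2882, 0.0299]
tcp_rot: [3.141, -0.067, 0.0]
wrist_force: [-3.9, 2.1, 9.1]
```

```bash
python3 jog.py '[[[0,0,0.0007,0],[0,0,0,0],[0,0,0,0]]]'|sed -n 2,4p
```

```text
tool_pos: [0.5234, -0.2882, 0.0296]
tcp_rot: [3.141, -0.067, -0.0]
wrist_force: [-6.0, 2.5, 11.7]
```

Contact at 0.030, which matches the seated height (0.0078 + 0.022). Release and check.

```bash
python3 jog.py '[[[0,0,-0.0008,0],[0,0,0,0]]]' >/dev/null; python3 jog.py '[[[0,0,0,0],[0,0,0,0],[0,0,0,0],[0,0,0,0]]]' 1.0 >/dev/null && python3 jog.py '[[[0,0,-0.02,0],[0,0,-0.05,0],[0,0,-0.05,0],[-0.05,0,0,0],[-0.06,0,0,0]]]' ; python3 jog.py '[[[-0.03,-0.03,0,0],[0,0,0,0],[0,0,0,0]]]' >/dev/null; python3 - <<'E'
from fit import *
A=bot.read_camera("top")[:,:,::-1].copy();B=bot.read_camera("side")[:,:,::-1].copy()
k=(385,140,465,240)
P,c=fit({"top":A},["a","a","b"],[0,.022,.044],[[.5984,-.2908,-.43]]*3,{"top":k});print(P.round(4),c)
a1=crop(A.astype(float),(390,145,460,240),5,1.7)
b1=crop(B.astype(float),(310,130,390,195),5,1.7)
d=crop(A.astype(float),(100,130,280,280),2,1.2)
c=np.zeros((600,760,3),np.uint8);c[:475,:350]=a1
for t,col in zip([("a",*P[0],0),("a",*P[1],.022),("b",*P[2],.044)],[(255,0,0),(0,255,255),(255,255,255)]): draw(b1,"side",t,col,(310,130),5) if 0 else None
c[:325,350:750]=b1;c[300:600,400:760]=d;cv2.imwrite("pics/v7.png",c)
cv2.imwrite("pics/top7.png",A)
R_,cc=fit({"top":A},["round"],[.005],[[.565,.375,-1.08]],{"top":(100,140,205,250)});print("round",R_.round(4),cc)
E
```

```text
time: 26.65
tool_pos: [0.4142, -0.2843, 0.1519]
tcp_rot: [3.138, -0.065, 0.006]
wrist_force: [-0.8, -0.3, 1.4]
width: 0.998
grip_force: 0.0
[[ 0.5991 -0.2918 -0.0406]
 [ 0.5971 -0.2894 -0.0359]
 [ 0.5944 -0.2843  0.0125]] 0.0362160791578006
round [[ 0.5657  0.3748 -0.1082]] 0.13044188916683197
```

View pics/v7.png

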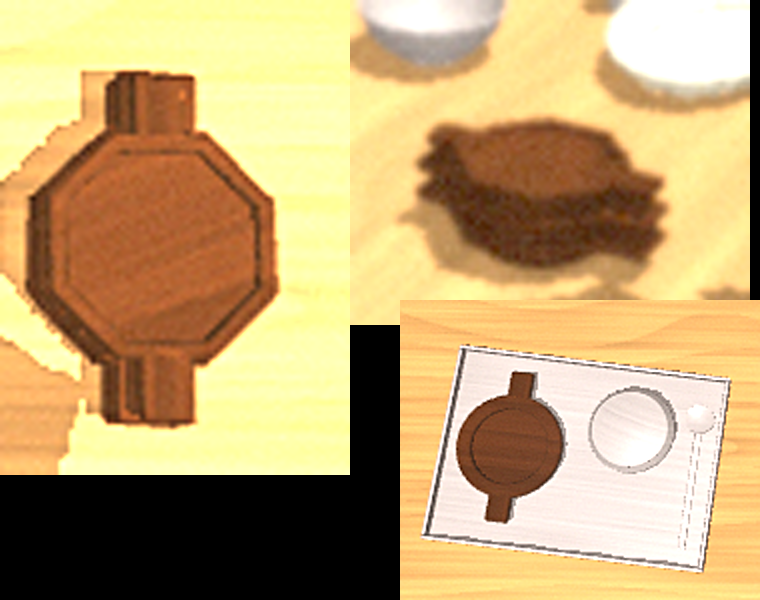

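```bash
python3 - <<'E'
from h import *
A=cv2.imread("pics/top7.png")[:,:,2].astype(int)
print(list(range(406,434)))
for y in list(range(159,172,2))+list(range(215,231,2)): print(y,A[y,406:434])
# predicted handle edges for b candidates
for pose in [("b",.5944,-.2843,.0125,.044),("b",.596,-.2885,-.045,.044),("a",.5971,-.2894,-.036,.022),("a",.5984,-.2908,-.043,0)]:
    print(pose,[proj("top",T).round(1).tolist() for _,T in list(prisms(*pose))[2:]])
E
```

```text
[406, 407, 408, 409, 410, 411, 412, 413, 414, 415, 416, 417, 418, 419, 420, 421, 422, 423, 424, 425, 426, 427, 428, 429, 430, 431, 432, 433]
159 [136 144 145 145 146 149 150 103  84  82  79  74  82  84 159 151 142 147
 208 206 201 205 248 241 235 227 225 225]
161 [151 159 164 164 165 117  54  52  73  68  47  95 105  91  89  85  95  98
 100 102  98  97  98 184 233 229 227 227]
163 [153 162 162 167 168  66  63  55  72  73  53  92 108  93  87  90  93  97
 102 106 132 100  99 192 241 233 230 230]
165 [128 142 145 146 149  60  65  55  73  68  49  91 107  95  85  90  90  99
 103 104  95 106 109 189 238 230 228 229]
167 [129 141 148 146 144  61  69  54  73  75  54  92 106  93  90  88  87  97
 106 103  94 106 108 190 239 230 229 230]
169 [152 154 157 157 160  65  68  52  70  75  55  85 102  96  89  89  90  97
 104 103 101 107 111 196 243 237 234 232]
171 [160 162 165 162 104  62  72  75  75  72  58  81 105  96  85  90  89  94
 103 102  95  71 110 136 121 176 249 240]
215 [ 98  49  59  56  62  61  60  87  99  98 100  98  98  97  97 104 113 113
 117 118 110  98  98  95  92  86  86  94]
217 [14
[... 804 characters left out ...]
 174 225 220 217 217]
('b', 0.5944, -0.2843, 0.0125, 0.044) [[[425.7, 172.8], [425.0, 159.0], [414.7, 158.9], [415.2, 172.7]], [[427.5, 213.9], [428.2, 228.3], [417.5, 228.3], [416.9, 213.9]]]
('b', 0.596, -0.2885, -0.045, 0.044) [[[428.5, 172.6], [428.7, 158.8], [418.3, 158.1], [418.1, 171.9]], [[428.0, 213.6], [427.9, 228.0], [417.2, 227.3], [417.4, 212.9]]]
('a', 0.5971, -0.2894, -0.036, 0.022) [[[428.6, 172.6], [428.6, 159.2], [413.0, 158.3], [412.9, 171.8]], [[428.4, 215.9], [428.4, 229.9], [412.3, 229.1], [412.5, 215.0]]]
('a', 0.5984, -0.2908, -0.043, 0) [[[426.4, 174.1], [426.6, 161.0], [411.3, 160.0], [411.1, 173.2]], [[426.0, 216.3], [425.8, 230.1], [410.1, 229.2], [410.4, 215.4]]]
```

Round tray measures (0.566, 0.375), within about 2 mm of the target. The stacked trays agree to about 3 mm and 2.5°, and the contact height shows they are seated. Handing in.

```bash
python3 -c "
from workcell import bot
print(bot.finish_job())"
```

```text
the job is handed in; nothing more can be done
None
```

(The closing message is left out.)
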